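# Move the row of seasonings from the drying rack to the spice rack

### The arm

A 6-joint arm with a two-finger parallel gripper is mounted at the origin on the work surface. World frame = base frame: x ahead of the robot, y to its left, z up, the work surface at z = 0. Lengths are in m, angles in rad, forces in N, time in s.
With the tool pointing down it reaches from about 0.35 to 0.8 m from the base axis. Payload 7.3 kg.
Tool frame: the origin (TCP) lies between the finger pads; the fingertips stand 14 mm ahead of it and the grasp point (between the pads) lies 5 mm behind it; z points along the fingers, x is the direction in which the jaws open and shut, and the axes are right-handed (so a half turn about z gives the same grasp; the last joint's range is limited). The gripper opens to 85 mm and grips with 20 to 120 N. Pads are 22 mm wide; open, the fingers measure 114 mm over their backs; the gripper's body (76 mm by 85 mm) begins 54 mm behind the grasp point. The pads swing forward as they close: fully open they stand 13 mm farther back than shut.
Start: joints at [-1.305, 0.342, 1.524, -0, 1.275, -0.146], TCP at [0.21, -0.481, 0.219] pointing down, gripper open.
Joint ranges: [-2.53, 2.53], [-0.77, 2.02], [0.04, 2.7], [-1, 4.14], [0.28, 2.66], [-3.11, 3.11]. Speed limits (rad/s): [2.57, 2.57, 3.14, 3.14, 3.14, 3.14].

### API

Orientations are given as a unit quaternion [x, y, z, w].
In Python, from workcell import readout, cams, job gives the robot as it stands.
- The arm moves only by the tool play_rows, never from a script. Its argument "targets" is a list that holds one entry, the list of rows, each a list of 7 numbers: the closure, from 0 (fully open) to 1 (shut), then the shift along the tool's x, y, z in mm, then the turn, a rotation vector about the tool's x, y, z in degrees. A call has exactly 10 rows; each row is the pose to reach, as a shift and turn from the pose commanded when the call began, along the tool's axes at that moment; what a row does not reach only later rows make up. A row lasts 1/12 s, in which the tool goes at most 41.7 mm and 7.16 degrees, less where a joint would pass 70% of its speed; a pose out of reach is approached as far as the arm can. A call with a gripper value outside its range is refused whole. The fingers move at their own pace and stop on an object; "squeeze" is the grip in N (left out, the last holds). Time passes only in rows, so rows that repeat a pose let the fingers close, or fill a call up. It gives the time, the measured TCP pose, the force and the opening at its end, in the units of the state.
- readout.state(): the state, without advancing time (a new reading comes with each control period).
- cams.camera(name): name is "side" or "top"; returns a dict with "img" (400x640x3 uint8, blue, green, red), "fov_y" (degrees; the focal length in pixels is half the picture's height over the tangent of half this angle, whatever the lens; pixels are square), "cx", "cy" (the principal point, pixels), "k1" (the pictures are not rectified: a ray, as slopes to the right and down, at radius r is drawn at 1 + k1 r^2 times it, then the intrinsics apply), "rvec" (rotation vector, rad) and "tvec" (3), from world to camera coordinates, as OpenCV has them. Camera axes: x right, y down, z forward; pixel columns grow to the right and rows downward; lengths in m; the calibration is good to about 2 mm. A picture is of the moment at which its call begins. There is no depth.
- job.finish_job(): hands the job in, once; it reports no verdict.
The state is a dict: "time_s": time; "joint_pos": joint angles; "dq": joint speeds; "tau": joint torques, N m; "tcp_pos": TCP position; "orientation": TCP orientation; "wrist_force": force on the tool from outside, world axes, zero at the start; "moment": the same for the moment, N m; "opening": finger opening in m.
Only numpy, scipy, OpenCV 4.12 (cv2) and the standard library are available. Lean on these libraries where they do the work, as an engineer would, in place of code of your own. Each camera call takes 0.05 s, during which the arm holds its last target. There are 200 camera calls.

### The job

The four seasoning containers in the steel drying rack stand in the order in which they are used, left to right. Move them into the empty wooden spice rack in that same order, left to right, one to each bay, keeping them upright and setting each one down gently on the floor of its bay.

Things in the scene. Friction and masses are not known exactly. Their poses are not given: they have to be found in the camera images.
- mill_mid (a point): dark wooden pepper mill, turned and round: 50 mm foot (to 14 mm up), straight round barrel 40 mm in diameter from 26 to 74 mm up, 46 mm head, small steel nut on top; 100 mm high in all, about 0.16 kg. Loose. The point is on its axis half-way up, 50 mm above its underside, z up. A grip across the row (along the rack's x axis), 8 mm above this point, holds a straight side and clears the rack's rails.
- shaker_mid (a point): round stainless shaker with a low domed, holed top: 44 mm in diameter up to 70 mm, then a 46 mm cap; 90 mm high in all, about 0.14 kg. Loose. The point is on its axis half-way up, 45 mm above its underside, z up. A grip across the row (along the rack's x axis), 13 mm above this point, holds a straight side and clears the rack's rails.
- saltbox_mid (a point): square stone salt box with a flat wooden lid and a tiny knob: 48 x 48 mm, flat sides up to 73 mm, 76 mm high in all, about 0.26 kg; its x and y axes are square to its sides, at the start within 0.15 rad of the steel rack's. Loose. The point is on its axis half-way up, 38 mm above its underside, z up. A grip across the row (along the rack's x axis), 14 mm above this point, holds a straight side and clears the rack's rails.
- pot_mid (a point): squat white ceramic pot, round, 54 mm in diameter up to 54 mm, with a 45 mm cork stopper above; 66 mm high in all, about 0.19 kg. Loose. The point is on its axis half-way up, 33 mm above its underside, z up. A grip across the row (along the rack's x axis), 13 mm above this point, holds a straight side and clears the rack's rails.
- steel_rack: low stainless wire drying rack, 88 x 312 mm, fixed, full at the start: four equal bays in a row along its y axis, bay centres at y = +114, +38, -38, -114 mm (its +y end is the left end seen from the robot, to within 0.3 rad). Origin at the centre of its underside on the counter, z up. The wires round each bay end 33 mm above the counter, 20 mm above the mats; a bay is 71 mm along the row by 75 mm across inside.
- mat_mill: black rubber mat, 68 x 66 x 3 mm, fixed in that bay of the steel rack in which the pepper mill stands at the start; the four mats look alike and stay where they are. Origin at the centre of its underside, 10 mm above the counter; top 13 mm above the counter.
- mat_shaker: black rubber mat, 68 x 66 x 3 mm, fixed in that bay of the steel rack in which the shaker stands at the start; the four mats look alike and stay where they are. Origin at the centre of its underside, 10 mm above the counter; top 13 mm above the counter.
- mat_saltbox: black rubber mat, 68 x 66 x 3 mm, fixed in that bay of the steel rack in which the salt box stands at the start; the four mats look alike and stay where they are. Origin at the centre of its underside, 10 mm above the counter; top 13 mm above the counter.
- mat_pot: black rubber mat, 68 x 66 x 3 mm, fixed in that bay of the steel rack in which the ceramic pot stands at the start; the four mats look alike and stay where they are. Origin at the centre of its underside, 10 mm above the counter; top 13 mm above the counter.
- wooden_rack: low light-wood spice rack, 88 x 318 mm, fixed, empty at the start: four equal bays in a row along its y axis, bay centres at y = +114, +38, -38, -114 mm (its +y end is the left end seen from the robot, to within 0.3 rad). Origin at the centre of its underside on the counter, z up. Bay floors are 10 mm above the counter; slats and partitions round the bays end 30 mm above the counter, the two end panels 60 mm. A bay is 70 mm along the row by 74 mm across inside.
There are look-alikes about, which are no part of the job. Leave any purple look-alike of the part that bears pot_mid alone.

How it is judged:
At the end, for the whole second after the job is handed in: Each of the four containers stands upright (within 0.12 rad), at rest and released, on the floor of the wooden rack's bay (within 18 mm of the bay's centre along and across the row, 7 mm in height) that has the same place from the left as the bay of the steel rack in which it stood at the start (x of mill_mid in the frame of wooden_rack between -0.018 and 0.018 m and z of mill_mid in the frame of wooden_rack between 0.053 and 0.067 m and ((y of mat_mill in the frame of steel_rack between 0.094 and 0.134 m and y of mill_mid in the frame of wooden_rack between 0.096 and 0.132 m) or (y of mat_mill in the frame of steel_rack between 0.018 and 0.058 m and y of mill_mid in the frame of wooden_rack between 0.02 and 0.056 m) or (y of mat_mill in the frame of steel_rack between -0.058 and -0.018 m and y of mill_mid in the frame of wooden_rack between -0.056 and -0.02 m) or (y of mat_mill in the frame of steel_rack between -0.134 and -0.094 m and y of mill_mid in the frame of wooden_rack between -0.132 and -0.096 m)) and angle between each of mill_mid, shaker_mid, saltbox_mid, pot_mid's own z axis and vertical below 0.12 rad and linear speed of each of mill, shaker, saltbox, pot below 0.02 m/s and angular speed of each of mill, shaker, saltbox, pot below 0.1 rad/s and x of shaker_mid in the frame of wooden_rack between -0.018 and 0.018 m and z of shaker_mid in the frame of wooden_rack between 0.048 and 0.062 m and ((y of mat_shaker in the frame of steel_rack between 0.094 and 0.134 m and y of shaker_mid in the frame of wooden_rack between 0.096 and 0.132 m) or (y of mat_shaker in the frame of steel_rack between 0.018 and 0.058 m and y of shaker_mid in the frame of wooden_rack between 0.02 and 0.056 m) or (y of mat_shaker in the frame of steel_rack between -0.058 and -0.018 m and y of shaker_mid in the frame of wooden_rack between -0.056 and -0.02 m) or (y of mat_shaker in the frame of steel_rack between -0.134 and -0.094 m and y of shaker_mid in the frame of wooden_rack between -0.132 and -0.096 m)) and x of saltbox_mid in the frame of wooden_rack between -0.018 and 0.018 m and z of saltbox_mid in the frame of wooden_rack between 0.041 and 0.055 m and ((y of mat_saltbox in the frame of steel_rack between 0.094 and 0.134 m and y of saltbox_mid in the frame of wooden_rack between 0.096 and 0.132 m) or (y of mat_saltbox in the frame of steel_rack between 0.018 and 0.058 m and y of saltbox_mid in the frame of wooden_rack between 0.02 and 0.056 m) or (y of mat_saltbox in the frame of steel_rack between -0.058 and -0.018 m and y of saltbox_mid in the frame of wooden_rack between -0.056 and -0.02 m) or (y of mat_saltbox in the frame of steel_rack between -0.134 and -0.094 m and y of saltbox_mid in the frame of wooden_rack between -0.132 and -0.096 m)) and x of pot_mid in the frame of wooden_rack between -0.018 and 0.018 m and z of pot_mid in the frame of wooden_rack between 0.036 and 0.05 m and ((y of mat_pot in the frame of steel_rack between 0.094 and 0.134 m and y of pot_mid in the frame of wooden_rack between 0.096 and 0.132 m) or (y of mat_pot in the frame of steel_rack between 0.018 and 0.058 m and y of pot_mid in the frame of wooden_rack between 0.02 and 0.056 m) or (y of mat_pot in the frame of steel_rack between -0.058 and -0.018 m and y of pot_mid in the frame of wooden_rack between -0.056 and -0.02 m) or (y of mat_pot in the frame of steel_rack between -0.134 and -0.094 m and y of pot_mid in the frame of wooden_rack between -0.132 and -0.096 m))); the robot touches nothing.
It fails at once if a container is tipped over (more than 0.6 rad) (angle between any of mill_mid, shaker_mid, saltbox_mid, pot_mid's own z axis and vertical above 0.6 rad).
It fails at once if a container is dropped or slammed into the wooden rack (faster than 0.65 m/s within 30 mm of the bay floor; a fall of over 2 cm) ((linear speed of mill above 0.65 m/s and z of mill_mid in the frame of wooden_rack below 0.09 m and x of mill_mid in the frame of wooden_rack between -0.05 and 0.05 m and y of mill_mid in the frame of wooden_rack between -0.16 and 0.16 m) or (linear speed of shaker above 0.65 m/s and z of shaker_mid in the frame of wooden_rack below 0.085 m and x of shaker_mid in the frame of wooden_rack between -0.05 and 0.05 m and y of shaker_mid in the frame of wooden_rack between -0.16 and 0.16 m) or (linear speed of saltbox above 0.65 m/s and z of saltbox_mid in the frame of wooden_rack below 0.078 m and x of saltbox_mid in the frame of wooden_rack between -0.05 and 0.05 m and y of saltbox_mid in the frame of wooden_rack between -0.16 and 0.16 m) or (linear speed of pot above 0.65 m/s and z of pot_mid in the frame of wooden_rack below 0.073 m and x of pot_mid in the frame of wooden_rack between -0.05 and 0.05 m and y of pot_mid in the frame of wooden_rack between -0.16 and 0.16 m)).
It also fails if it takes over 112 s, if anything falls off the work surface, if the arm or the gripper's body presses on something with over 40 N, if the wrist force passes 120 N, or if a joint passes its speed limit or range.

## Working session

There is one attempt and no reset: what is moved stays moved. The work goes in short steps, Python scripts to look and compute and a tool call to move; the robot and the scene stay as the last step left them, time stands still between calls to the robot, and variables do not carry over. Pictures are saved under pics/ and viewed, about 12 in all and at most 16, crops included, and the job is handed in when it is done.

Besides the shell and the picture viewer there is one more tool, called after "Call:" in YAML: its name, and indented under it one key for each argument. play_rows: Moves the arm, as the interface text tells. Its arguments: {"type":"object","properties":{"targets":{"type":"array"},"squeeze":{"type":"number"}},"required":["targets"]}

```bash
mkdir -p pics; cat > h.py <<'E'
import numpy as np, cv2
from workcell import readout, cams, job
from scipy.spatial.transform import Rotation as R
def cam(n):
    c=cams.camera(n); f=200/np.tan(np.radians(c["fov_y"])/2)
    c["f"]=f; c["Rm"]=cv2.Rodrigues(np.array(c["rvec"],float))[0]; c["t"]=np.array(c["tvec"],float).ravel(); return c
def proj(c,P):
    p=np.atleast_2d(P)@c["Rm"].T+c["t"]; s=p[:,:2]/p[:,2:]; r2=(s**2).sum(1,keepdims=True)
    return s*(1+c["k1"]*r2)*c["f"]+[c["cx"],c["cy"]]
def unproj(c,uv,z):
    d=(np.atleast_2d(uv).astype(float)-[c["cx"],c["cy"]])/c["f"]; s=d.copy()
    for _ in range(30): s=d/(1+c["k1"]*(s**2).sum(1,keepdims=True))
    ray=np.c_[s,np.ones(len(s))]@c["Rm"]; o=-c["Rm"].T@c["t"]; z=np.broadcast_to(z,len(s))
    return o+ray*((z-o[2])/ray[:,2])[:,None]
E
python3 - <<'E'
from h import *
for n in("top","side"):
    c=cam(n); cv2.imwrite(f"pics/{n}0.png",c["img"]); print(n,c["f"],c["k1"],-c["Rm"].T@c["t"],c["Rm"][2])
print(readout.state())
E
```

```text
top 509.47960354775176 -0.02981707012233891 [0.33784543 0.00564938 1.23189724] [ 0.13670101 -0.02155662 -0.99037778]
side 388.92918246309654 -0.01714963799235225 [0.21900229 0.43113662 0.68513154] [ 0.32790437 -0.53815619 -0.77644487]
{'time_s': 0.1, 'joint_pos': array([-1.30500049e+00,  3.42652913e-01,  1.52491294e+00, -6.00306978e-06,
        1.27540457e+00, -1.46007361e-01]), 'dq': array([-0.00021804, -0.00139573, -0.00056702,  0.00053896,  0.00014471,
        0.00101738]), 'tau': array([ 1.30406730e-03, -4.34447873e+01, -2.46491146e+01, -1.70867620e-04,
        4.71877531e-03,  1.77008394e-05]), 'tcp_pos': array([ 0.21005411, -0.4807408 ,  0.21809852]), 'orientation': array([ 8.36738721e-01, -5.47601898e-01, -5.17306259e-04, -4.54937334e-04]), 'wrist_force': array([-0.29688026,  0.85989435, -0.12093697]), 'moment': array([-0.01258503,  0.01306785,  0.02887688]), 'opening': 0.08569510831837118}
```

View pics/top0.png

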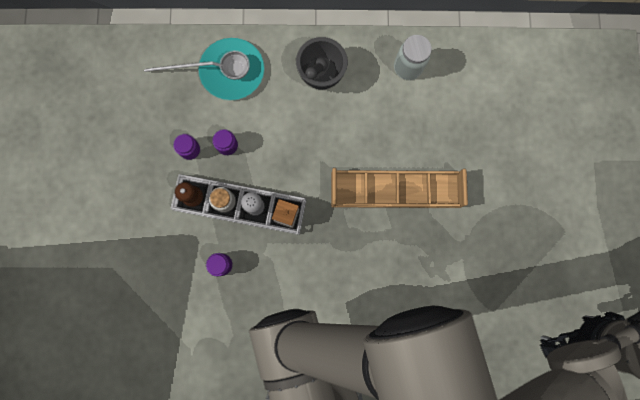

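View pics/side0.png

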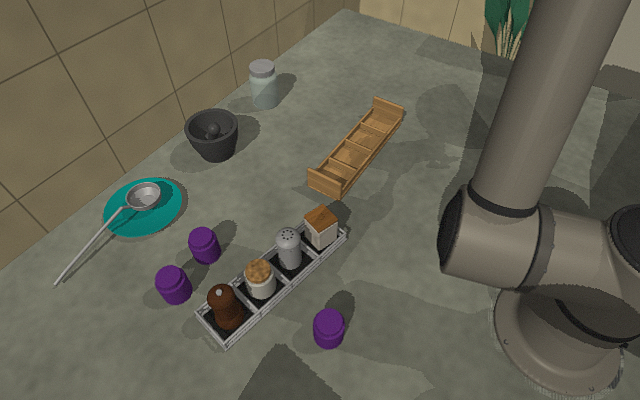

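The top view shows, left to right: mill (187,193), pot (222,198), shaker (253,203) and salt box (286,212). The empty wooden rack spans u 332–467 at v≈188. Three purple look-alikes stand nearby, at (187,147), (225,142) and (219,265). I'll crop in for precise measurement.

```bash
python3 - <<'E'
import cv2
t=cv2.imread("pics/top0.png"); s=cv2.imread("pics/side0.png")
z=lambda i,x,y,w,h,k:cv2.resize(i[y:y+h,x:x+w],None,fx=k,fy=k,interpolation=cv2.INTER_CUBIC)
cv2.imwrite("pics/t1.png",cv2.vconcat([z(t,165,165,150,75,5),z(t,325,160,150,55,5)])[:,:])
cv2.imwrite("pics/s1.png",z(s,180,90,240,265,2.2))
E
```

```text
(no output)
```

View pics/t1.png

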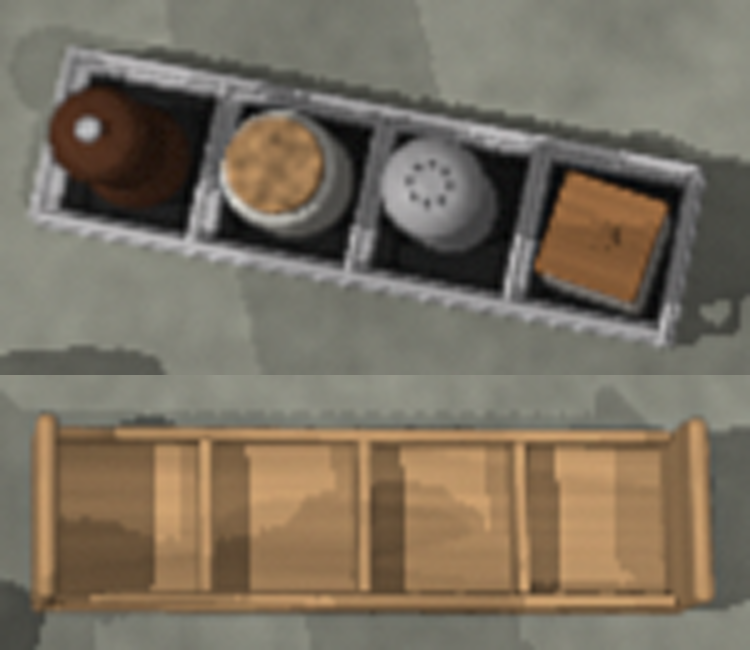

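View pics/s1.png

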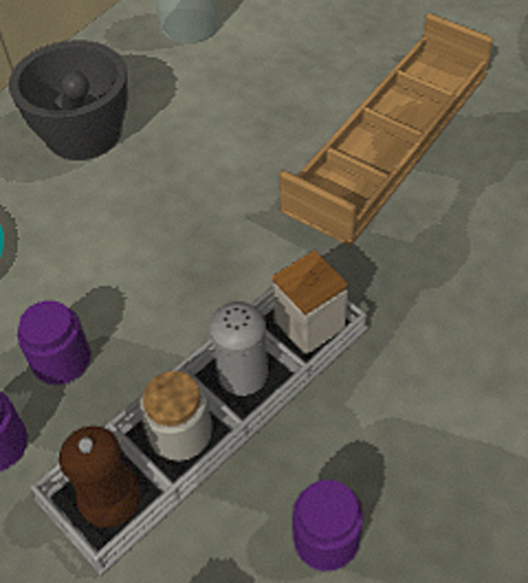

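```bash
cat > m.py <<'E'
from h import *
def main():
    c=cam("top"); s=cam("side")
    T=lambda a:(np.array(a,float)+.5)/5-.5+[165,165]
    W=lambda a:(np.array(a,float)-[0,375]+.5)/5-.5+[325,160]
    S=lambda a:(np.array(a,float)+.5)/2.2-.5+[180,90]
    q=unproj(c,T([(70,48),(702,168),(670,342),(33,218)]),.033)[:,:2]; print("steel corners",q.round(4).tolist(),q.mean(0))
    d=(q[0]+q[3]-q[1]-q[2])/2; ys=d/np.linalg.norm(d); print("len",np.linalg.norm(d),"w",np.linalg.norm((q[0]+q[1]-q[2]-q[3])/2),"yaw",np.arctan2(-ys[0],ys[1]))
    xs=np.array([ys[1],-ys[0]])
    p=unproj(c,W([(205,435),(205,600),(365,435),(365,600),(521,435),(521,600)]),.03)[:,:2]; print("part",p.round(4).tolist(),p.mean(0))
    e=unproj(c,W([(45,412),(45,606),(697,420),(703,600)]),.06)[:,:2]; print("ends",e.round(4).tolist(),e.mean(0))
    l=unproj(c,W([(60,430),(670,432),(60,608),(670,606)]),.03)[:,:2]; print("slats",l.round(4).tolist(),l.mean(0))
    d=e[0]+e[1]-e[2]-e[3]; print("wyaw",np.arctan2(-d[0],d[1]), np.arctan2(-(l[0]+l[2]-l[1]-l[3])[0],(l[0]+l[2]-l[1]-l[3])[1]))
    for n,t,sd,z in(("mill",(88,128),(86,445),.113),("pot",(273,165),(173,393),.079),("shaker",(430,184),(237,318),.103),("salt",(600,237),(310,282),.088)):
        a=unproj(c,T(t),z)[0];b=unproj(s,S(sd),z)[0]; m=(a+b)[:2]/2-q.mean(0); print(n,a.round(4),b.round(4),"rack xy",m@xs,m@ys)
    k=unproj(c,T([(568,172),(668,203),(630,303),(534,270)]),.087)[:,:2]; print("salt",k.mean(0),[np.arctan2(*( (k[i]-k[j])[::-1])) for i,j in((0,3),(1,2),(0,1),(3,2))],[np.linalg.norm(k[i]-k[j]) for i,j in((0,3),(1,2),(0,1),(3,2))])
main()
E
python3 m.py
```

```text
steel corners [[0.55, 0.3223], [0.4926, 0.0214], [0.4102, 0.0362], [0.4686, 0.3368]] [0.48034345 0.17920158]
len 0.3062545104573022 w 0.08320556751105518 yaw -0.19014090460706956
part [[0.5575, -0.1238], [0.4778, -0.1227], [0.5577, -0.201], [0.4778, -0.1992], [0.5579, -0.2766], [0.4778, -0.2741]] [ 0.51773128 -0.19956993]
ends [[0.5628, -0.0456], [0.4714, -0.0452], [0.5598, -0.3534], [0.4743, -0.3528]] [ 0.51708359 -0.19926625]
slats [[0.5598, -0.0541], [0.5595, -0.3492], [0.4739, -0.0536], [0.4749, -0.3459]] [ 0.51703584 -0.20070362]
wyaw -0.00029677292390601717 0.0012062926097530554
mill [0.4999 0.2919 0.113 ] [0.499  0.2927 0.113 ] rack xy -0.002619896503246938 0.11470315333126264
pot [0.4879 0.216  0.079 ] [0.488  0.2142 0.079 ] rack xy 0.000682471494923407 0.0366654702213451
shaker [0.4763 0.1416 0.103 ] [0.4765 0.1414 0.103 ] rack xy 0.0032512547224499673 -0.03775844662262155
salt [0.4541 0.0666 0.088 ] [0.4522 0.0702 0.088 ] rack xy -0.005716551148312337 -0.11397742816167457
salt [0.4543102  0.06660206] [np.float64(-0.32233418040928863), np.float64(-0.35692054364706816), np.float64(1.2690694173904016), np.float64(1.2396445265404799)] [np.float64(0.046876831882526344), np.float64(0.04828611435060945), np.float64(0.04741819988609102), np.float64(0.045740201938422584)]
```

```bash
cat > go.py <<'E'
import sys
from workcell import readout
import numpy as np
from scipy.spatial.transform import Rotation as R
s=readout.state(); x,y,z,yaw=map(float,sys.argv[1:5])
A=R.from_quat(s["orientation"]); B=R.from_euler("z",yaw)*R.from_euler("x",np.pi)
print("shift",(A.inv().apply(np.array([x,y,z])-s["tcp_pos"])*1000).round(1),"turn",np.degrees((A.inv()*B).as_rotvec()).round(2))
print("t",s["time_s"],"tcp",s["tcp_pos"].round(4),"F",s["wrist_force"].round(2),"open",round(s["opening"],4),"j6",s["joint_pos"][5].round(2))
E
python3 go.py .4537 .0675 .15 -.33
```

```text
shift [-404.9 -442.7   68.7] turn [-3.000e-02  5.000e-02 -4.749e+01]
t 0.2 tcp [ 0.2101 -0.4809  0.2183] F [-0.36 -0.57 -0.09] open 0.0853 j6 -0.15
```

Call:
play_rows:
  targets:
    - [[0,-27,-30,0,0,0,-5],[0,-54,-59,0,0,0,-10],[0,-81,-89,0,0,0,-15],[0,-108,-118,0,0,0,-20],[0,-135,-148,0,0,0,-25],[0,-162,-177,0,0,0,-30],[0,-189,-207,0,0,0,-35],[0,-216,-236,0,0,0,-40],[0,-243,-266,10,0,0,-45],[0,-270,-295,20,0,0,-47.5]]
  squeeze: 35

```text
time_s: 1.03
tcp_pos: [0.3731, -0.1139, 0.199]
orientation: [0.987, -0.162, 0.001, 0.0]
wrist_force: [1.0, -0.7, 0.6]
opening: 0.0853
```

```bash
python3 go.py .4537 .0675 .13 -.33
```

```text
shift [  18.1 -197.7   69. ] turn [ 0.02 -0.13  0.24]
t 1.0333 tcp [ 0.3731 -0.1139  0.199 ] F [ 0.95 -0.69  0.56] open 0.0853 j6 -0.17
```

Call:
play_rows:
  targets:
    - [[0,3,-33,11,0,0,0],[0,6,-66,22,0,0,0],[0,9,-99,33,0,0,0],[0,12,-132,45,0,0,0],[0,15,-165,57,0,0,0],[0,18,-185,65,0,0,0],[0,18,-195,69,0,0,0],[0,18,-197,69,0,0,0],[0,18,-197,69,0,0,0],[0,18,-197,69,0,0,0]]

```text
time_s: 1.87
tcp_pos: [0.4532, 0.0641, 0.1301]
orientation: [0.986, -0.164, 0.0, 0.0]
wrist_force: [0.4, -0.1, 0.2]
opening: 0.0852
```

```bash
python3 go.py .4537 .0675 .060 -.33; python3 - <<'E'
from h import *
s=cam("side"); cv2.imwrite("pics/s2.png",cv2.resize(s["img"][150:370,170:420],None,fx=2.2,fy=2.2))
E
```

```text
shift [-0.6 -3.4 70.1] turn [ 0.02 -0.03 -0.03]
t 1.8667 tcp [0.4532 0.0641 0.1301] F [ 0.37 -0.13  0.17] open 0.0852 j6 0.3
```

View pics/s2.png

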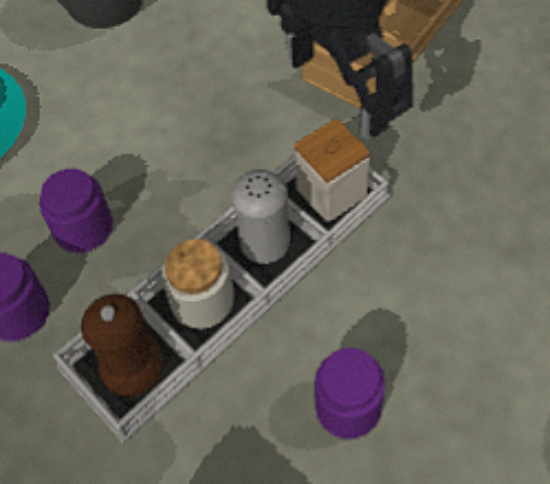

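The jaws straddle the salt box from above (right fingertip near crop px (375,130), lid centre (333,150)), and nothing has moved. Descending.

Call:
play_rows:
  targets:
    - [[0,0,-3,12,0,0,0],[0,0,-3,27,0,0,0],[0,0,-3,42,0,0,0],[0,0,-3,55,0,0,0],[0,0,-3,64,0,0,0],[0,0,-3,70,0,0,0],[0,0,-3,70,0,0,0],[0.3,0,-3,70,0,0,0],[0.5,0,-3,70,0,0,0],[0.7,0,-3,70,0,0,0]]

```text
time_s: 2.75
tcp_pos: [0.4548, 0.0677, 0.0604]
orientation: [0.986, -0.164, 0.001, -0.0]
wrist_force: [0.0, -0.0, -0.1]
opening: 0.0515
```

Call:
play_rows:
  targets:
    - [[1,0,0,0,0,0,0],[1,0,0,0,0,0,0],[1,0,0,0,0,0,0],[1,0,0,-2,0,0,0],[1,0,0,-6,0,0,0],[1,0,0,-16,0,0,0],[1,0,0,-30,0,0,0],[1,0,0,-48,0,0,0],[1,0,0,-66,0,0,0],[1,0,0,-80,0,0,0]]

```text
time_s: 3.58
tcp_pos: [0.4542, 0.0678, 0.1409]
orientation: [0.986, -0.164, 0.0, -0.0]
wrist_force: [-0.2, 0.2, -1.8]
opening: 0.047
```

```bash
python3 go.py .5173 -.3137 .145 0
```

```text
shift [183.3 340.5  -4.1] turn [-0.00e+00 -1.00e-02 -1.89e+01]
t 3.5833 tcp [0.4542 0.0678 0.1409] F [-0.19  0.19 -1.78] open 0.047 j6 0.31
```

Call:
play_rows:
  targets:
    - [[1,3,6,0,0,0,0],[1,10,18,0,0,0,-1],[1,21,38,0,0,0,-2],[1,34,63,0,0,0,-4],[1,49,90,-2,0,0,-6],[1,65,120,-4,0,0,-8],[1,81,150,-4,0,0,-10],[1,97,180,-4,0,0,-12],[1,113,210,-4,0,0,-14],[1,129,240,-4,0,0,-16]]
  squeeze: 45

```text
time_s: 4.42
tcp_pos: [0.4978, -0.203, 0.1425]
orientation: [1.0, -0.025, -0.001, -0.0]
wrist_force: [0.9, 0.2, -2.8]
opening: 0.047
```

```bash
python3 go.py .5173 -.3137 .145 0
```

```text
shift [ 25.  109.6  -2.6] turn [-0.04  0.1  -2.82]
t 4.4167 tcp [ 0.4978 -0.203   0.1425] F [ 0.86  0.23 -2.78] open 0.047 j6 -0.48
```

Call:
play_rows:
  targets:
    - [[1,6,27,0,0,0,-1],[1,12,52,0,0,0,-2],[1,17,74,0,0,0,-2.8],[1,21,90,0,0,0,-2.8],[1,23,100,0,0,0,-2.8],[1,24,105,0,0,0,-2.8],[1,24,106,0,0,0,-2.8],[1,24,106,0,0,0,-2.8],[1,24,106,0,0,0,-2.8],[1,24,106,0,0,0,-2.8]]

```text
time_s: 5.25
tcp_pos: [0.5171, -0.3072, 0.1438]
orientation: [1.0, -0.0, -0.0, -0.0]
wrist_force: [-0.5, -0.1, -2.9]
opening: 0.0467
```

```bash
python3 go.py .5173 -.3137 .057 0; python3 - <<'E'
from h import *
s=cam("top"); cv2.imwrite("pics/t2.png",cv2.resize(s["img"][130:260,310:490],None,fx=4,fy=4))
E
```

```text
shift [ 0.2  6.6 86.8] turn [-0.01  0.01 -0.04]
t 5.25 tcp [ 0.5171 -0.3072  0.1438] F [-0.53 -0.08 -2.86] open 0.0467 j6 -0.66
```

View pics/t2.png

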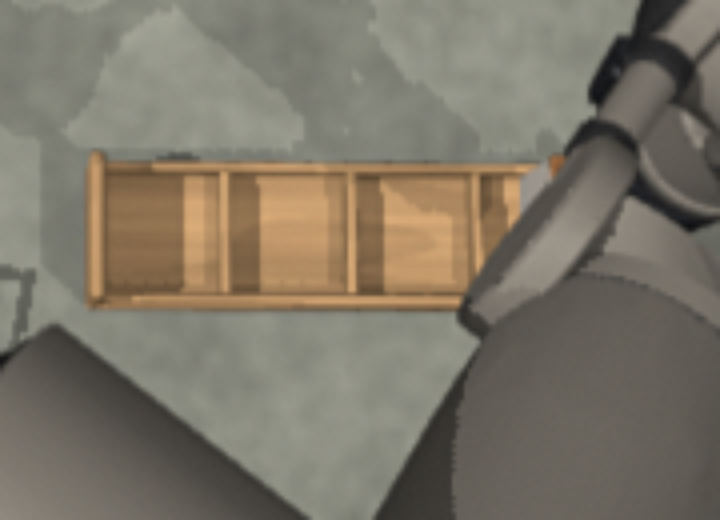

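The arm hides most of it, but the box's corner shows over the rightmost bay (crop px (540,180)). Lowering.

Call:
play_rows:
  targets:
    - [[1,0,3,4,0,0,0],[1,0,6,14,0,0,0],[1,0,6.5,28,0,0,0],[1,0,6.5,42,0,0,0],[1,0,6.5,56,0,0,0],[1,0,6.5,67,0,0,0],[1,0,6.5,75,0,0,0],[1,0,6.5,80,0,0,0],[1,0,6.5,83,0,0,0],[1,0,6.5,84.5,0,0,0]]

```text
time_s: 6.13
tcp_pos: [0.5172, -0.3148, 0.059]
orientation: [1.0, -0.001, 0.0, 0.0]
wrist_force: [1.1, 0.4, -1.6]
opening: 0.0466
```

```bash
python3 go.py .5173 -.3137 .057 0
```

```text
shift [ 0.1 -1.1  2. ] turn [ 0.01 -0.01 -0.11]
t 6.1333 tcp [ 0.5172 -0.3148  0.059 ] F [ 1.07  0.42 -1.57] open 0.0466 j6 -0.67
```

Call:
play_rows:
  targets:
    - [[1,0,0,1,0,0,0],[1,0,0,1.5,0,0,0],[1,0,0,1.5,0,0,0],[0,0,0,1.5,0,0,0],[0,0,0,1.5,0,0,0],[0,0,0,1.5,0,0,0],[0,0,0,1.5,0,0,0],[0,0,0,-10,0,0,0],[0,0,0,-35,0,0,0],[0,0,0,-70,0,0,0]]

```text
time_s: 6.97
tcp_pos: [0.5157, -0.3136, 0.1282]
orientation: [1.0, -0.001, -0.002, -0.002]
wrist_force: [0.5, -0.1, -0.6]
opening: 0.0856
```

```bash
python3 go.py .4764 .1415 .150 -.19
```

```text
shift [ -40.3 -455.1  -20.1] turn [-0.17  0.27 10.78]
t 6.9667 tcp [ 0.5157 -0.3136  0.1282] F [ 0.47 -0.08 -0.56] open 0.0856 j6 -0.67
```

Call:
play_rows:
  targets:
    - [[0,0,-10,-10,0,0,0],[0,-2,-35,-18,0,0,1],[0,-5,-70,-20,0,0,2],[0,-8,-107,-20,0,0,3],[0,-12,-144,-20,0,0,4],[0,-15,-181,-20,0,0,5],[0,-18,-218,-20,0,0,6],[0,-22,-255,-20,0,0,7],[0,-25,-292,-20,0,0,8],[0,-28,-329,-20,0,0,9]]

```text
time_s: 7.8
tcp_pos: [0.4893, 0.0162, 0.1501]
orientation: [0.997, -0.08, 0.001, 0.0]
wrist_force: [1.1, -0.2, -0.0]
opening: 0.0855
```

```bash
python3 go.py .4764 .1415 .140 -.19
```

```text
shift [ -32.7 -121.6   10.1] turn [-0.   -0.08  1.72]
t 7.8 tcp [0.4893 0.0162 0.1501] F [ 1.07 -0.15 -0.04] open 0.0855 j6 0.04
```

Call:
play_rows:
  targets:
    - [[0,-9,-34,2,0,0,1],[0,-18,-68,5,0,0,1.7],[0,-25,-95,8,0,0,1.7],[0,-30,-110,10,0,0,1.7],[0,-32,-117,10,0,0,1.7],[0,-32,-119,10,0,0,1.7],[0,-32,-119,10,0,0,1.7],[0,-32,-119,15,0,0,1.7],[0,-32,-119,20,0,0,1.7],[0,-32,-119,20,0,0,1.7]]

```text
time_s: 8.63
tcp_pos: [0.4765, 0.1359, 0.1281]
orientation: [0.995, -0.095, -0.001, 0.0]
wrist_force: [0.1, 0.2, 0.3]
opening: 0.0854
```

```bash
python3 go.py .4764 .1415 .066 -.19;  python3 - <<'E'
from h import *
s=cam("side"); t=cam("top"); a=cv2.resize(s["img"][150:350,170:420],None,fx=2,fy=2); b=cv2.resize(t["img"][150:250,150:490],None,fx=2,fy=2)
b=cv2.copyMakeBorder(b,0,0,0,0,0); a=cv2.copyMakeBorder(a,0,0,0,180,0); cv2.imwrite("pics/s3.png",cv2.vconcat([a,b]))
E
```

```text
shift [-1.  -5.6 62.1] turn [ 0.05  0.1  -0.01]
t 8.6333 tcp [0.4765 0.1359 0.1281] F [0.09 0.16 0.25] open 0.0854 j6 0.31
```

View pics/s3.png

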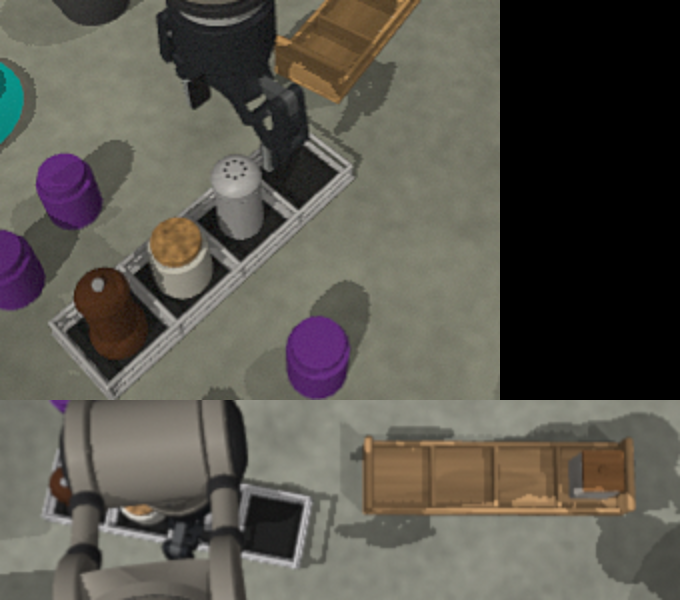

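The salt box stands in the rightmost wooden bay (lid at crop px (605,469)), squared to it. The jaws are over the shaker.

Call:
play_rows:
  targets:
    - [[0,-0.5,-5,8,0,0,0],[0,-0.5,-5.5,20,0,0,0],[0,-0.5,-5.5,34,0,0,0],[0,-0.5,-5.5,47,0,0,0],[0,-0.5,-5.5,57,0,0,0],[0,-0.5,-5.5,62,0,0,0],[0,-0.5,-5.5,62,0,0,0],[0.3,-0.5,-5.5,62,0,0,0],[0.5,-0.5,-5.5,62,0,0,0],[0.7,-0.5,-5.5,62,0,0,0]]

```text
time_s: 9.57
tcp_pos: [0.478, 0.1425, 0.0678]
orientation: [0.996, -0.094, 0.001, -0.0]
wrist_force: [0.6, 0.4, 0.2]
opening: 0.0514
```

Call:
play_rows:
  targets:
    - [[1,0,0,0,0,0,0],[1,0,0,0,0,0,0],[1,0,0,0,0,0,0],[1,0,0,-2,0,0,0],[1,0,0,-6,0,0,0],[1,0,0,-16,0,0,0],[1,0,0,-30,0,0,0],[1,0,0,-48,0,0,0],[1,0,0,-66,0,0,0],[1,0,0,-80,0,0,0]]

```text
time_s: 10.4
tcp_pos: [0.4778, 0.1425, 0.1492]
orientation: [0.996, -0.094, 0.001, -0.0]
wrist_force: [1.1, 0.1, -1.9]
opening: 0.0437
```

```bash
python3 go.py .5173 -.2377 .150 0
```

```text
shift [110.  366.1  -0.8] turn [-1.00e-02 -9.00e-02 -1.08e+01]
t 10.4 tcp [0.4778 0.1425 0.1492] F [ 1.09  0.06 -1.86] open 0.0437 j6 0.32
```

Call:
play_rows:
  targets:
    - [[1,2,6,0,0,0,0],[1,6,19,0,0,0,-0.5],[1,12,39,0,0,0,-1],[1,20,66,0,0,0,-2],[1,29,96,0,0,0,-3],[1,38,126,0,0,0,-4],[1,47,156,0,0,0,-5],[1,56,186,0,0,0,-6],[1,65,216,0,0,0,-7],[1,74,246,0,0,0,-8]]

```text
time_s: 11.23
tcp_pos: [0.5035, -0.115, 0.1467]
orientation: [1.0, -0.024, -0.0, -0.0]
wrist_force: [0.5, -0.2, -0.1]
opening: 0.0437
```

```bash
python3 go.py .5173 -.2377 .150 0
```

```text
shift [ 19.7 121.9  -3.4] turn [-0.01  0.05 -2.76]
t 11.2333 tcp [ 0.5035 -0.115   0.1467] F [ 0.53 -0.24 -0.05] open 0.0437 j6 -0.32
```

Call:
play_rows:
  targets:
    - [[1,5,28,0,0,0,-1],[1,10,56,0,0,0,-2],[1,14,81,0,0,0,-2.8],[1,17,100,0,0,0,-2.8],[1,18,112,0,0,0,-2.8],[1,18,117,0,0,0,-2.8],[1,18,118,0,0,0,-2.8],[1,18,118,0,0,0,-2.8],[1,18,118,10,0,0,-2.8],[1,18,118,20,0,0,-2.8]]

```text
time_s: 12.07
tcp_pos: [0.5166, -0.2308, 0.1269]
orientation: [1.0, 0.001, 0.001, 0.0]
wrist_force: [-0.2, 0.2, -0.9]
opening: 0.0437
```

```bash
python3 go.py .5173 -.2377 .065 0
```

```text
shift [ 0.7  6.8 61.9] turn [ 0.03 -0.06  0.07]
t 12.0667 tcp [ 0.5166 -0.2308  0.1269] F [-0.19  0.19 -0.92] open 0.0437 j6 -0.56
```

Call:
play_rows:
  targets:
    - [[1,0.5,3,6,0,0,0],[1,0.5,6,14,0,0,0],[1,0.5,6.5,23,0,0,0],[1,0.5,6.5,32,0,0,0],[1,0.5,6.5,41,0,0,0],[1,0.5,6.5,48,0,0,0],[1,0.5,6.5,54,0,0,0],[1,0.5,6.5,57,0,0,0],[1,0.5,6.5,59,0,0,0],[1,0.5,6.5,60,0,0,0]]

```text
time_s: 12.9
tcp_pos: [0.5168, -0.2384, 0.0671]
orientation: [1.0, -0.0, 0.0, 0.0]
wrist_force: [0.8, -0.6, -1.0]
opening: 0.0439
```

```bash
python3 go.py .5173 -.2377 .065 0
```

```text
shift [ 0.5 -0.7  2.1] turn [ 0.01 -0.01 -0.01]
t 12.9 tcp [ 0.5168 -0.2384  0.0671] F [ 0.76 -0.61 -1.05] open 0.0439 j6 -0.57
```

Call:
play_rows:
  targets:
    - [[1,0,0,1,0,0,0],[1,0,0,2,0,0,0],[1,0,0,2,0,0,0],[0,0,0,2,0,0,0],[0,0,0,2,0,0,0],[0,0,0,2,0,0,0],[0,0,0,2,0,0,0],[0,0,0,-10,0,0,0],[0,0,0,-35,0,0,0],[0,0,0,-70,0,0,0]]

```text
time_s: 13.73
tcp_pos: [0.5152, -0.2374, 0.1356]
orientation: [1.0, -0.0, -0.003, -0.002]
wrist_force: [1.4, -0.5, -0.3]
opening: 0.0855
```

```bash
python3 go.py .4880 .2151 .150 -.19
```

```text
shift [ -27.4 -452.5  -12.8] turn [-0.15  0.3  10.87]
t 13.7333 tcp [ 0.5152 -0.2374  0.1356] F [ 1.44 -0.54 -0.32] open 0.0855 j6 -0.57
```

Call:
play_rows:
  targets:
    - [[0,0,-10,-10,0,0,0],[0,-1,-35,-14,0,0,1],[0,-3,-70,-14,0,0,2],[0,-5,-107,-14,0,0,3],[0,-7,-144,-14,0,0,4],[0,-10,-181,-14,0,0,5],[0,-12,-218,-14,0,0,6],[0,-14,-255,-14,0,0,7],[0,-17,-292,-14,0,0,8],[0,-19,-329,-14,0,0,9]]

```text
time_s: 14.57
tcp_pos: [0.4972, 0.0926, 0.1513]
orientation: [0.997, -0.079, 0.0, -0.0]
wrist_force: [0.5, -0.4, -0.2]
opening: 0.0851
```

```bash
python3 go.py .4880 .2151 .125 -.19
```

```text
shift [ -28.4 -119.5   26.3] turn [-0.   -0.02  1.83]
t 14.5667 tcp [0.4972 0.0926 0.1513] F [ 0.54 -0.43 -0.18] open 0.0851 j6 0.19
```

Call:
play_rows:
  targets:
    - [[0,-8,-34,0,0,0,1],[0,-16,-68,0,0,0,1.8],[0,-22,-95,0,0,0,1.8],[0,-26,-108,0,0,0,1.8],[0,-28,-115,0,0,0,1.8],[0,-28,-117,4,0,0,1.8],[0,-28,-117,10,0,0,1.8],[0,-28,-117,18,0,0,1.8],[0,-28,-117,26,0,0,1.8],[0,-28,-117,26,0,0,1.8]]

```text
time_s: 15.4
tcp_pos: [0.4875, 0.2093, 0.123]
orientation: [0.995, -0.095, -0.002, 0.001]
wrist_force: [0.4, -0.5, -0.8]
opening: 0.0854
```

```bash
python3 go.py .4880 .2151 .054 -.19;  python3 - <<'E'
from h import *
s=cam("side"); t=cam("top"); a=cv2.resize(s["img"][150:350,170:420],None,fx=2,fy=2); b=cv2.resize(t["img"][150:250,150:490],None,fx=2,fy=2)
a=cv2.copyMakeBorder(a,0,0,0,180,0); cv2.imwrite("pics/s4.png",cv2.vconcat([a,b]))
E
```

```text
shift [-0.4 -5.9 69. ] turn [ 0.11  0.19 -0.01]
t 15.4 tcp [0.4875 0.2093 0.123 ] F [ 0.4  -0.48 -0.76] open 0.0854 j6 0.45
```

View pics/s4.png

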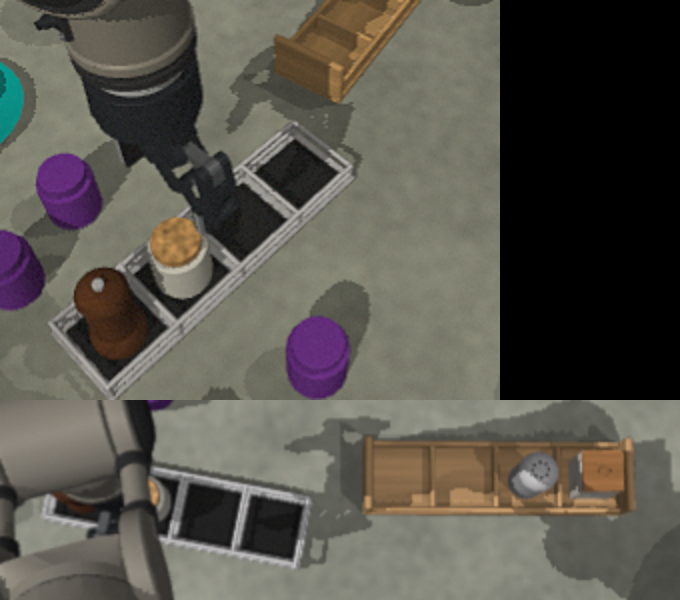

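The shaker (crop px (541,467)) and salt box stand in bays 3 and 4. The jaws are over the pot and the mill is undisturbed.

Call:
play_rows:
  targets:
    - [[0,0,-4,8,0,0,0],[0,0,-4.5,22,0,0,0],[0,0,-4.5,38,0,0,0],[0,0,-4.5,53,0,0,0],[0,0,-4.5,64,0,0,0],[0,0,-4.5,69.5,0,0,0],[0,0,-4.5,69.5,0,0,0],[0.2,0,-4.5,69.5,0,0,0],[0.4,0,-4.5,69.5,0,0,0],[0.6,0,-4.5,69.5,0,0,0]]

```text
time_s: 16.33
tcp_pos: [0.4899, 0.2152, 0.0565]
orientation: [0.996, -0.094, 0.001, -0.0]
wrist_force: [-0.3, 0.1, 0.4]
opening: 0.0515
```

Call:
play_rows:
  targets:
    - [[1,0,0,0,0,0,0],[1,0,0,0,0,0,0],[1,0,0,0,0,0,0],[1,0,0,-2,0,0,0],[1,0,0,-6,0,0,0],[1,0,0,-16,0,0,0],[1,0,0,-30,0,0,0],[1,0,0,-48,0,0,0],[1,0,0,-66,0,0,0],[1,0,0,-80,0,0,0]]

```text
time_s: 17.17
tcp_pos: [0.4896, 0.2151, 0.1377]
orientation: [0.996, -0.094, 0.001, -0.0]
wrist_force: [0.0, 0.2, -2.4]
opening: 0.0426
```

```bash
python3 go.py .5173 -.1617 .135 0
```

```text
shift [ 97.8 364.9   2.6] turn [ -0.02  -0.08 -10.81]
t 17.1667 tcp [0.4896 0.2151 0.1377] F [ 0.04  0.2  -2.45] open 0.0426 j6 0.46
```

The opening of 42.6 mm doesn't match the 54 mm pot body; the fingers may be on the cork. Looking before I carry it.

```bash
python3 - <<'E'
from h import *
s=cam("side"); p=proj(s,[[.4896,.2151,.1377]])[0]; print(p); x,y=int(p[0])-80,int(p[1])-50
cv2.imwrite("pics/s5.png",cv2.resize(s["img"][y:y+150,x:x+170],None,fx=4,fy=4,interpolation=cv2.INTER_CUBIC)); print(x,y, readout.state()["opening"],readout.state()["wrist_force"],readout.state()["moment"])
E
```

```text
[252.72354298 250.79624822]
172 200 0.04255344537357312 [ 0.82615494 -0.42363363  1.08203401] [ 0.0240972  -0.11942411  0.04497277]
```

View pics/s5.png

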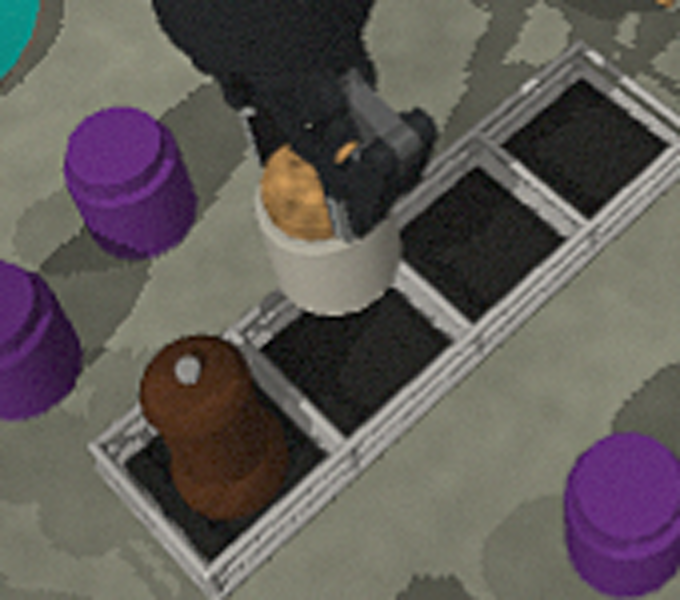

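The fingers hold the cork and the pot hangs upright (rim at crop px (330,240), underside at (335,313)). I'll estimate its height, set it back down and regrip lower.

```bash
python3 - <<'E'
from h import *
s=cam("side"); th=np.linspace(0,6.28,100)
for z in (.05,.06,.07,.08,.09):
    o=[]
    for h,r in((0,.027),(.054,.027),(.066,.0225)):
        P=np.c_[.4896+r*np.cos(th),.2151+r*np.sin(th),np.full(100,z+h)]; p=(proj(s,P)-[172,200])*4; o+=[p.min(0).round(),p.max(0).round()]
    print(z,*o)
E
```

```text
0.05 [289. 251.] [410. 360.] [269. 190.] [398. 302.] [275. 184.] [384. 279.]
0.06 [285. 240.] [408. 350.] [265. 177.] [396. 291.] [271. 171.] [382. 267.]
0.07 [282. 229.] [405. 340.] [261. 165.] [393. 279.] [267. 158.] [379. 254.]
0.08 [278. 218.] [403. 329.] [257. 152.] [391. 267.] [263. 145.] [376. 242.]
0.09 [274. 206.] [401. 318.] [253. 139.] [388. 255.] [259. 132.] [374. 229.]
```

```bash
python3 - <<'E'
from h import *
s=cam("side"); st=readout.state(); A=R.from_quat(st["orientation"])
for x in(-.0225,-.027,-.04):
    print(x,[(dz,((proj(s,st["tcp_pos"]+A.apply([x,0,dz/1000]))[0]-[172,200])*4).round().tolist()) for dz in(14,7,0,-10,-20)])
E
```

```text
-0.0225 [(14, [363.0, 255.0]), (7, [361.0, 246.0]), (0, [359.0, 238.0]), (-10, [356.0, 225.0]), (-20, [353.0, 212.0])]
-0.027 [(14, [370.0, 262.0]), (7, [368.0, 253.0]), (0, [366.0, 245.0]), (-10, [363.0, 232.0]), (-20, [361.0, 219.0])]
-0.04 [(14, [391.0, 282.0]), (7, [390.0, 273.0]), (0, [388.0, 265.0]), (-10, [385.0, 252.0]), (-20, [383.0, 239.0])]
```

Call:
play_rows:
  targets:
    - [[1,0,0,6,0,0,0],[1,0,0,18,0,0,0],[1,0,0,32,0,0,0],[1,0,0,46,0,0,0],[1,0,0,58,0,0,0],[1,0,0,67,0,0,0],[1,0,0,72,0,0,0],[1,0,0,75,0,0,0],[1,0,0,77,0,0,0],[1,0,0,77,0,0,0]]

```text
time_s: 18.15
tcp_pos: [0.4893, 0.215, 0.0585]
orientation: [0.996, -0.094, -0.0, 0.0]
wrist_force: [-0.0, -0.1, -1.8]
opening: 0.0426
```

```bash
python3 go.py .4890 .2151 .0565 -.19
```

```text
shift [-0.3 -0.   2. ] turn [0.01 0.01 0.08]
t 18.15 tcp [0.4893 0.215  0.0585] F [-0.01 -0.14 -1.76] open 0.0426 j6 0.46
```

Call:
play_rows:
  targets:
    - [[1,0,0,1,0,0,0],[1,0,0,2,0,0,0],[0,0,0,2,0,0,0],[0,0,0,2,0,0,0],[0,0,0,2,0,0,0],[0,0,0,2,0,0,0],[0,0,0,4,0,0,0],[0,0,0,7,0,0,0],[0,0,0,9,0,0,0],[0,0,0,9,0,0,0]]

```text
time_s: 18.98
tcp_pos: [0.4889, 0.2149, 0.049]
orientation: [0.996, -0.094, -0.001, 0.0]
wrist_force: [-0.6, -0.5, -0.1]
opening: 0.0855
```

Call:
play_rows:
  targets:
    - [[0,0,0,0,0,0,0],[1,0,0,0,0,0,0],[1,0,0,0,0,0,0],[1,0,0,0,0,0,0],[1,0,0,0,0,0,0],[1,0,0,0,0,0,0],[1,0,0,0,0,0,0],[1,0,0,0,0,0,0],[1,0,0,0,0,0,0],[1,0,0,0,0,0,0]]
  squeeze: 50

```text
time_s: 19.82
tcp_pos: [0.4898, 0.2152, 0.0514]
orientation: [0.996, -0.094, 0.001, -0.0]
wrist_force: [-3.0, -0.8, 12.5]
opening: 0.0468
```

```bash
python3 go.py .4890 .2151 .0565 -.19
```

```text
shift [-0.8  0.3 -5.1] turn [-0.04 -0.1   0.09]
t 19.8167 tcp [0.4898 0.2152 0.0514] F [-2.95 -0.85 12.54] open 0.0468 j6 0.46
```

The upward force of 12.5 N is unexpected, so I'm looking closely.

```bash
python3 - <<'E'
from h import *
s=cam("side"); st=readout.state(); print(st["wrist_force"],st["moment"],st["tcp_pos"])
a=cv2.resize(s["img"][220:320,190:320],None,fx=6,fy=6,interpolation=cv2.INTER_CUBIC)
A=R.from_quat(st["orientation"])
for x,z in((0,0),(-.0235,14),(-.0235,0)):
    print(x,z,((proj(s,st["tcp_pos"]+A.apply([x,0,z/1000]))[0]-[190,220])*6).round())
cv2.imwrite("pics/s6.png",a)
E
```

```text
[-2.33749043 -1.39803871 12.64484001] [-0.07532443  0.9281566   0.06511068] [0.48985777 0.21520715 0.05139743]
0 0 [414. 334.]
-0.0235 14 [472. 405.]
-0.0235 0 [467. 384.]
```

View pics/s6.png

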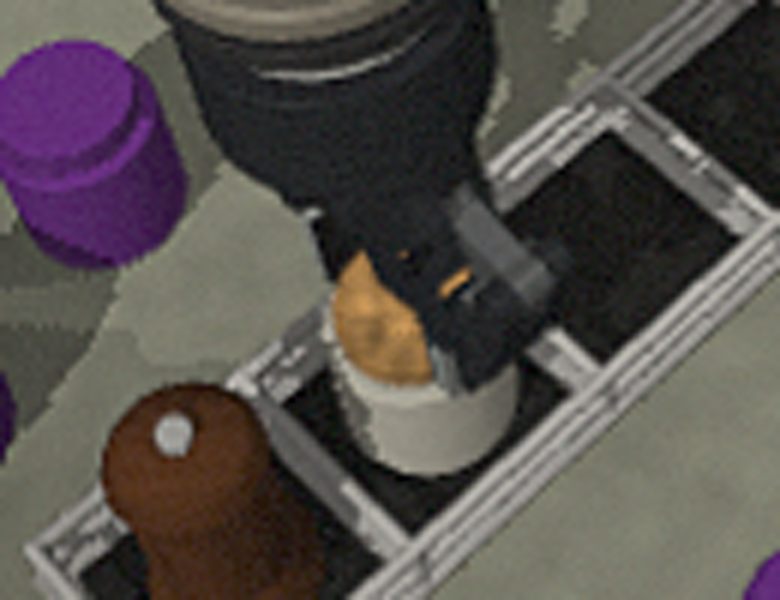

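```bash
python3 - <<'E'
from h import *
s=cam("side"); st=readout.state(); A=R.from_quat(st["orientation"])
for y in(-.011,.011):
  for x in(-.020,-.0235,-.027,-.032):
    print(y,x,[(dz,((proj(s,st["tcp_pos"]+A.apply([x,y,dz/1000]))[0]-[190,220])*6).round().tolist()) for dz in(14,7,0,-7,-14,-24)])
th=np.linspace(0,6.28,100)
for h,r in((.013,.027),(.067,.027),(.067,.0225),(.079,.0225)):
    p=(proj(s,np.c_[.489+r*np.cos(th),.2151+r*np.sin(th),np.full(100,h)])-[190,220])*6; print(h,r,p.min(0).round(),p.max(0).round())
E
```

```text
-0.011 -0.02 [(14, [436.0, 423.0]), (7, [433.0, 412.0]), (0, [431.0, 402.0]), (-7, [428.0, 391.0]), (-14, [425.0, 380.0]), (-24, [421.0, 364.0])]
-0.011 -0.0235 [(14, [444.0, 430.0]), (7, [441.0, 420.0]), (0, [438.0, 409.0]), (-7, [436.0, 399.0]), (-14, [433.0, 388.0]), (-24, [429.0, 372.0])]
-0.011 -0.027 [(14, [452.0, 438.0]), (7, [449.0, 427.0]), (0, [446.0, 417.0]), (-7, [444.0, 406.0]), (-14, [441.0, 395.0]), (-24, [437.0, 380.0])]
-0.011 -0.032 [(14, [463.0, 449.0]), (7, [460.0, 438.0]), (0, [458.0, 428.0]), (-7, [455.0, 417.0]), (-14, [453.0, 407.0]), (-24, [449.0, 391.0])]
0.011 -0.02 [(14, [491.0, 374.0]), (7, [489.0, 363.0]), (0, [487.0, 352.0]), (-7, [484.0, 341.0]), (-14, [482.0, 330.0]), (-24, [479.0, 314.0])]
0.011 -0.0235 [(14, [499.0, 381.0]), (7, [497.0, 370.0]), (0, [495.0, 360.0]), (-7, [492.0, 349.0]), (-14, [490.0, 338.0]), (-24, [487.0, 321.0])]
0.011 -0.027 [(14, [507.0, 388.0]), (7, [505.0, 378.0]), (0, [503.0, 367.0]), (-7, [500.0, 356.0]), (-14, [498.0, 345.0]), (-24, [495.0, 329.0])]
0.011 -0.032 [(14, [518.0, 399.0]), (7, [516.0, 388.0]), (0, [514.0, 378.0]), (-7, [512.0, 367.0]), (-14, [510.0, 356.0]), (-24, [507.0, 340.0])]
0.013 0.027 [345. 315.] [519. 475.]
0.067 0.027 [318. 230.] [503. 395.]
0.067 0.0225 [333. 243.] [487. 381.]
0.079 0.0225 [327. 223.] [483. 362.]
```

The fingertips look to be about 14 mm behind the TCP, not ahead of it: they press on the pot's shoulder (near pad corner at crop px (437,388)). I'll open, go about 14 mm lower and grip the body.

Call:
play_rows:
  targets:
    - [[0,0,0,0,0,0,0],[0,0,0,-1,0,0,0],[0,0,0,-1,0,0,0],[0,0,0,0,0,0,0],[0,0,0,2,0,0,0],[0,0,0,4,0,0,0],[0,0,0,6,0,0,0],[0,0,0,8,0,0,0],[0,0,0,8,0,0,0],[0,0,0,8,0,0,0]]

```text
time_s: 20.75
tcp_pos: [0.4892, 0.215, 0.0414]
orientation: [0.996, -0.094, -0.0, 0.0]
wrist_force: [-0.8, 0.4, 0.1]
opening: 0.0854
```

```bash
python3 go.py .4890 .2151 .034 -.19; python3 - <<'E'
from h import *
s=cam("side"); cv2.imwrite("pics/s7.png",cv2.resize(s["img"][220:320,190:320],None,fx=6,fy=6,interpolation=cv2.INTER_CUBIC))
E
```

```text
shift [-0.2 -0.1  7.4] turn [0.02 0.03 0.08]
t 20.75 tcp [0.4892 0.215  0.0414] F [-0.77  0.39  0.1 ] open 0.0854 j6 0.46
```

View pics/s7.png

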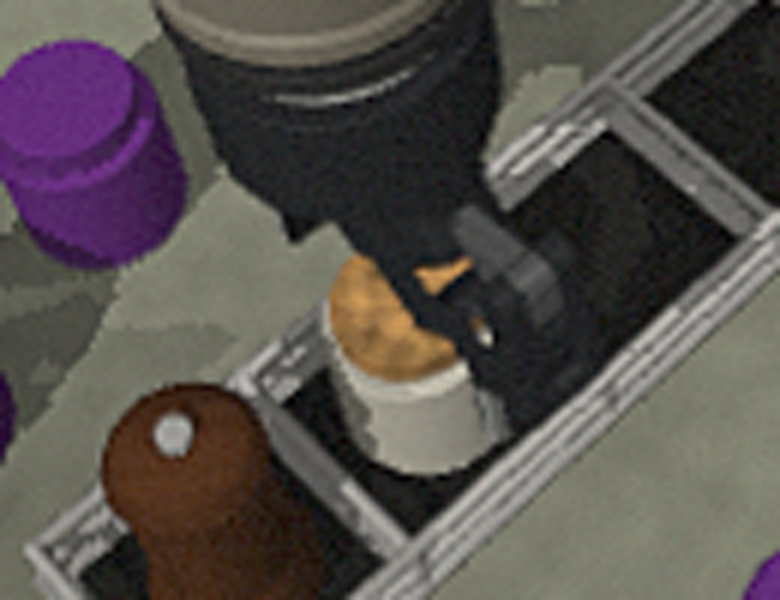

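The open fingertip sits beside the pot, near (490,430), clear of the rail and well above it. Going 7 mm lower, then closing.

Call:
play_rows:
  targets:
    - [[0,0,0,2,0,0,0],[0,0,0,4,0,0,0],[0,0,0,6,0,0,0],[0,0,0,7,0,0,0],[0.2,0,0,7,0,0,0],[0.3,0,0,7,0,0,0],[0.4,0,0,7,0,0,0],[0.5,0,0,7,0,0,0],[1,0,0,7,0,0,0],[1,0,0,7,0,0,0]]

```text
time_s: 21.63
tcp_pos: [0.4895, 0.2151, 0.0352]
orientation: [0.996, -0.094, 0.0, -0.0]
wrist_force: [-0.9, -0.1, 5.9]
opening: 0.0525
```

```bash
python3 go.py .4890 .2151 .034 -.19
```

```text
shift [-0.5  0.1  1.2] turn [-0.01 -0.04  0.08]
t 21.6333 tcp [0.4895 0.2151 0.0352] F [-0.94 -0.15  5.88] open 0.0525 j6 0.46
```

The opening is 52.5 mm, so the body is gripped now. Lifting.

Call:
play_rows:
  targets:
    - [[1,0,0,0,0,0,0],[1,0,0,0,0,0,0],[1,0,0,-3,0,0,0],[1,0,0,-8,0,0,0],[1,0,0,-18,0,0,0],[1,0,0,-32,0,0,0],[1,0,0,-48,0,0,0],[1,0,0,-64,0,0,0],[1,0,0,-78,0,0,0],[1,0,0,-85,0,0,0]]

```text
time_s: 22.47
tcp_pos: [0.4902, 0.2153, 0.1221]
orientation: [0.996, -0.094, 0.001, -0.001]
wrist_force: [0.6, 0.6, -2.3]
opening: 0.0523
```

```bash
python3 go.py .5173 -.1617 .120 0
```

```text
shift [ 97.3 365.3   1.9] turn [ -0.06  -0.17 -10.8 ]
t 22.4667 tcp [0.4902 0.2153 0.1221] F [ 0.58  0.65 -2.34] open 0.0523 j6 0.46
```

Call:
play_rows:
  targets:
    - [[1,2,6,0,0,0,0],[1,5,19,0,0,0,-0.5],[1,10,39,0,0,0,-1],[1,18,66,0,0,0,-2],[1,26,96,0,0,0,-3],[1,34,126,0,0,0,-4],[1,42,156,0,0,0,-5],[1,50,186,0,0,0,-6],[1,58,216,0,0,0,-7],[1,66,246,0,0,0,-8]]

```text
time_s: 23.3
tcp_pos: [0.5072, -0.0408, 0.1189]
orientation: [1.0, -0.024, -0.001, -0.0]
wrist_force: [0.5, 0.0, -1.7]
opening: 0.0519
```

```bash
python3 go.py .5173 -.1617 .120 0
```

```text
shift [ 15.9 120.3  -1.1] turn [-0.01  0.08 -2.76]
t 23.3 tcp [ 0.5072 -0.0408  0.1189] F [ 0.55  0.05 -1.74] open 0.0519 j6 -0.18
```

Call:
play_rows:
  targets:
    - [[1,4,28,0,0,0,-1],[1,8,56,0,0,0,-2],[1,11,81,0,0,0,-2.8],[1,14,100,0,0,0,-2.8],[1,15,112,0,0,0,-2.8],[1,15,116,0,0,0,-2.8],[1,15,117,0,0,0,-2.8],[1,15,117,0,0,0,-2.8],[1,15,117,5,0,0,-2.8],[1,15,117,10,0,0,-2.8]]

```text
time_s: 24.13
tcp_pos: [0.5174, -0.1555, 0.1095]
orientation: [1.0, 0.001, 0.0, 0.0]
wrist_force: [0.0, 0.7, -2.6]
opening: 0.0523
```

```bash
python3 go.py .5173 -.1617 .033 0
```

```text
shift [-0.1  6.2 76.5] turn [ 0.01 -0.02  0.07]
t 24.1333 tcp [ 0.5174 -0.1555  0.1095] F [ 0.03  0.69 -2.65] open 0.0523 j6 -0.44
```

Call:
play_rows:
  targets:
    - [[1,0,3,5,0,0,0],[1,0,5.5,15,0,0,0],[1,0,5.5,28,0,0,0],[1,0,5.5,41,0,0,0],[1,0,5.5,53,0,0,0],[1,0,5.5,62,0,0,0],[1,0,5.5,68,0,0,0],[1,0,5.5,71,0,0,0],[1,0,5.5,73,0,0,0],[1,0,5.5,73,0,0,0]]

```text
time_s: 24.97
tcp_pos: [0.5173, -0.1621, 0.0366]
orientation: [1.0, -0.0, -0.0, 0.0]
wrist_force: [-0.5, 0.5, -1.4]
opening: 0.0525
```

```bash
python3 go.py .5173 -.1617 .033 0
```

```text
shift [-0.  -0.4  3.6] turn [ 0.01  0.   -0.  ]
t 24.9667 tcp [ 0.5173 -0.1621  0.0366] F [-0.54  0.46 -1.38] open 0.0525 j6 -0.44
```

Call:
play_rows:
  targets:
    - [[1,0,0,1,0,0,0],[1,0,0,2,0,0,0],[1,0,0,3,0,0,0],[1,0,0,3.5,0,0,0],[1,0,0,3.5,0,0,0],[0,0,0,3.5,0,0,0],[0,0,0,3,0,0,0],[0,0,0,2,0,0,0],[0,0,0,2,0,0,0],[0,0,0,0,0,0,0]]

```text
time_s: 25.8
tcp_pos: [0.5172, -0.1621, 0.0367]
orientation: [1.0, -0.0, -0.0, 0.0]
wrist_force: [-0.6, 0.5, 0.8]
opening: 0.0854
```

Call:
play_rows:
  targets:
    - [[0,0,0,-5,0,0,0],[0,0,0,-20,0,0,0],[0,0,0,-45,0,0,0],[0,0,0,-80,0,0,0],[0,0,-10,-105,0,0,0],[0,0,-35,-112,0,0,1],[0,-2,-70,-112,0,0,2],[0,-3,-105,-112,0,0,3],[0,-5,-140,-112,0,0,4],[0,-6,-175,-112,0,0,5]]

```text
time_s: 26.63
tcp_pos: [0.511, 0.0144, 0.1494]
orientation: [0.999, -0.044, 0.0, 0.0]
wrist_force: [0.1, -0.8, -0.5]
opening: 0.0856
```

```bash
python3 go.py .4995 .2923 .150 -.19; python3 - <<'E'
from h import *
s=cam("top"); cv2.imwrite("pics/t8.png",cv2.resize(s["img"][150:225,150:490],None,fx=2.3,fy=2.3,interpolation=cv2.INTER_CUBIC))
E
```

```text
shift [ -36.1 -275.8   -0.7] turn [ 0.   -0.05  5.8 ]
t 26.6333 tcp [0.511  0.0144 0.1494] F [ 0.07 -0.76 -0.53] open 0.0856 j6 -0.03
```

View pics/t8.png

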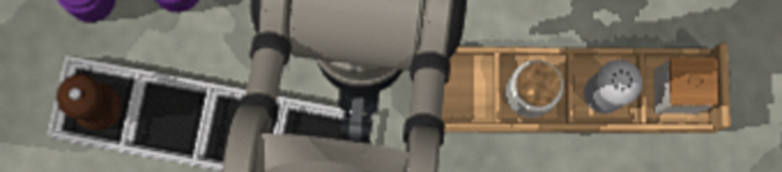

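Pot, shaker and salt box stand in bays 2–4 (pot (537,86), shaker (617,85), salt box (693,80)), with bay 1 free. On to the mill.

Call:
play_rows:
  targets:
    - [[0,-5,-35,0,0,0,1],[0,-9,-70,0,0,0,2],[0,-14,-105,0,0,0,3],[0,-19,-140,0,0,0,4],[0,-23,-175,0,0,0,5],[0,-28,-210,0,0,0,5.8],[0,-32,-240,0,0,0,5.8],[0,-35,-260,0,0,0,5.8],[0,-36,-269,0,0,0,5.8],[0,-36,-272,0,0,0,5.8]]

```text
time_s: 27.52
tcp_pos: [0.4989, 0.2882, 0.1488]
orientation: [0.996, -0.093, 0.0, -0.0]
wrist_force: [0.5, -0.8, -0.3]
opening: 0.0857
```

```bash
python3 go.py .4995 .2923 .065 -.19
```

```text
shift [-0.2 -4.1 83.8] turn [-0.   -0.01  0.21]
t 27.5167 tcp [0.4989 0.2882 0.1488] F [ 0.5  -0.77 -0.26] open 0.0857 j6 0.58
```

Call:
play_rows:
  targets:
    - [[0,0,-3,5,0,0,0],[0,0,-3,15,0,0,0],[0,0,-3,28,0,0,0],[0,0,-3,41,0,0,0],[0,0,-3,53,0,0,0],[0,0,-3,63,0,0,0],[0,0,-3,71,0,0,0],[0,0,-3,77,0,0,0],[0,0,-3,80,0,0,0],[0,0,-3,80,0,0,0]]

```text
time_s: 28.35
tcp_pos: [0.4995, 0.2896, 0.068]
orientation: [0.996, -0.094, -0.0, 0.0]
wrist_force: [0.5, -0.6, 0.1]
opening: 0.0857
```

```bash
python3 go.py .4995 .2923 .052 -.19; python3 - <<'E'
from h import *
s=cam("side"); cv2.imwrite("pics/s9.png",cv2.resize(s["img"][220:350,150:300],None,fx=4.5,fy=4.5,interpolation=cv2.INTER_CUBIC))
E
```

```text
shift [-0.5 -2.6 16. ] turn [0.04 0.04 0.06]
t 28.35 tcp [0.4995 0.2896 0.068 ] F [ 0.49 -0.58  0.06] open 0.0857 j6 0.58
```

View pics/s9.png

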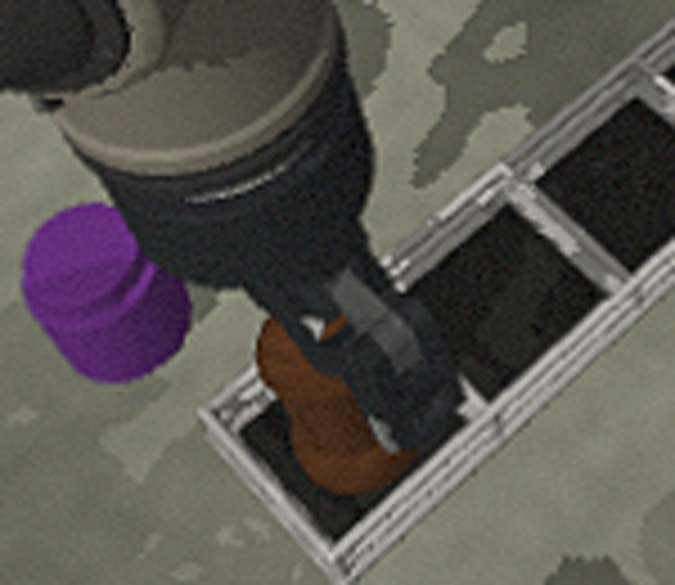

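The jaws straddle the mill: the near pad is at (385,432) beside the barrel and the head is still clear of the gripper body. Lowering in small steps.

Call:
play_rows:
  targets:
    - [[0,0,-2,2,0,0,0],[0,0,-2,4,0,0,0],[0,0,-2,6,0,0,0],[0,0,-2,8,0,0,0],[0,0,-2,8,0,0,0],[0,0,-2,8,0,0,0],[0,0,-2,8,0,0,0],[0,0,-2,8,0,0,0],[0,0,-2,8,0,0,0],[0,0,-2,8,0,0,0]]

```text
time_s: 29.23
tcp_pos: [0.5002, 0.292, 0.0607]
orientation: [0.996, -0.094, 0.0, 0.0]
wrist_force: [0.7, -0.2, 0.5]
opening: 0.085
```

Call:
play_rows:
  targets:
    - [[0,0,0,1,0,0,0],[0,0,0,2,0,0,0],[0,0,0,3,0,0,0],[0,0,0,4,0,0,0],[0,0,0,4,0,0,0],[0,0,0,4,0,0,0],[0,0,0,4,0,0,0],[0,0,0,4,0,0,0],[0,0,0,4,0,0,0],[0,0,0,4,0,0,0]]

```text
time_s: 30.07
tcp_pos: [0.5001, 0.2919, 0.0567]
orientation: [0.996, -0.094, 0.0, 0.0]
wrist_force: [-0.2, -1.2, -0.4]
opening: 0.0852
```

Call:
play_rows:
  targets:
    - [[0,0,0,1.5,0,0,0],[0,0,0,3,0,0,0],[0,0,0,4.5,0,0,0],[0,0,0,5,0,0,0],[0.3,0,0,5,0,0,0],[0.4,0,0,5,0,0,0],[0.5,0,0,5,0,0,0],[0.6,0,0,5,0,0,0],[1,0,0,5,0,0,0],[1,0,0,5,0,0,0]]

```text
time_s: 30.9
tcp_pos: [0.5003, 0.292, 0.052]
orientation: [0.996, -0.094, 0.0, -0.0]
wrist_force: [0.4, 0.0, 3.2]
opening: 0.0428
```

```bash
python3 go.py .5173 -.0857 .052 0
```

```text
shift [ 87.5 367.9  -0. ] turn [-1.00e-02 -3.00e-02 -1.08e+01]
t 30.9 tcp [0.5003 0.292  0.052 ] F [0.36 0.05 3.18] open 0.0428 j6 0.58
```

Call:
play_rows:
  targets:
    - [[1,0,0,0,0,0,0],[1,0,0,0,0,0,0],[1,0,0,0,0,0,0],[1,0,0,0,0,0,0],[1,0,0,-1,0,0,0],[1,0,0,-3,0,0,0],[1,0,0,-6,0,0,0],[1,0,0,-10,0,0,0],[1,0,0,-12,0,0,0],[1,0,0,-12,0,0,0]]

```text
time_s: 31.73
tcp_pos: [0.5004, 0.2921, 0.0642]
orientation: [0.996, -0.094, 0.0, -0.0]
wrist_force: [0.0, -0.1, -2.2]
opening: 0.0421
```

```bash
python3 go.py .5173 -.0857 .14 0;
```

```text
shift [ 87.5 367.9 -75.9] turn [ -0.02  -0.05 -10.81]
t 31.7333 tcp [0.5004 0.2921 0.0642] F [ 0.02 -0.07 -2.19] open 0.0421 j6 0.58
```

42.1 mm is a bit wide for the 40 mm barrel, so the pads may touch the head's flare. Setting it back and regripping slightly lower.

Call:
play_rows:
  targets:
    - [[1,0,0,3,0,0,0],[1,0,0,7,0,0,0],[1,0,0,10,0,0,0],[1,0,0,12,0,0,0],[1,0,0,12,0,0,0],[1,0,0,12,0,0,0],[0,0,0,12,0,0,0],[0,0,0,12,0,0,0],[0,0,0,12,0,0,0],[0,0,0,12,0,0,0]]

```text
time_s: 32.57
tcp_pos: [0.5001, 0.2919, 0.0515]
orientation: [0.996, -0.094, -0.0, 0.0]
wrist_force: [-0.1, -0.6, 0.4]
opening: 0.0852
```

Call:
play_rows:
  targets:
    - [[0,0,0,1,0,0,0],[0,0,0,2,0,0,0],[0,0,0,3,0,0,0],[0,0,0,4,0,0,0],[0,0,0,4,0,0,0],[0,0,0,4,0,0,0],[0,0,0,4,0,0,0],[0,0,0,4,0,0,0],[0,0,0,4,0,0,0],[0,0,0,4,0,0,0]]

```text
time_s: 33.4
tcp_pos: [0.5001, 0.292, 0.0477]
orientation: [0.996, -0.094, 0.0, 0.0]
wrist_force: [0.4, 0.4, 0.7]
opening: 0.0857
```

```bash
python3 go.py .5173 -.0857 .14 0;  python3 - <<'E'
from h import *
s=cam("side"); cv2.imwrite("pics/s10.png",cv2.resize(s["img"][220:350,150:300],None,fx=4.5,fy=4.5,interpolation=cv2.INTER_CUBIC))
E
```

```text
shift [ 87.7 367.7 -92.3] turn [ 0.000e+00 -1.000e-02 -1.081e+01]
t 33.4 tcp [0.5001 0.292  0.0477] F [0.43 0.45 0.68] open 0.0857 j6 0.58
```

View pics/s10.png

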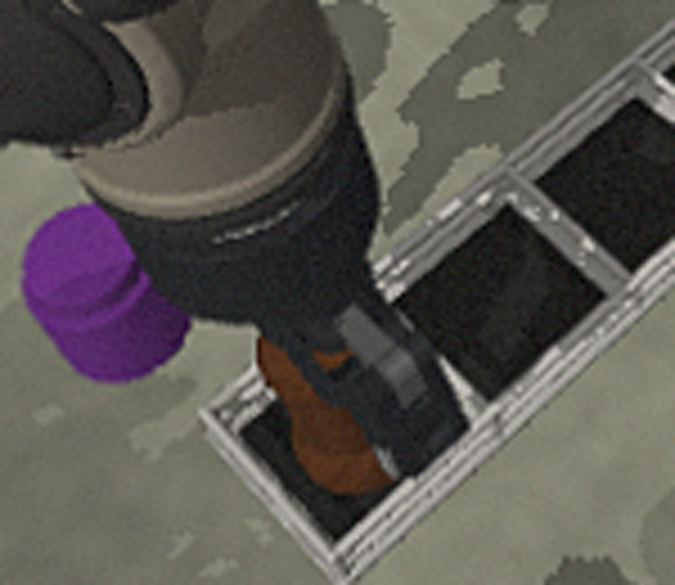

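The mill stands upright and undisturbed, and the near pad is now beside the barrel ((390,465)). The gripper body is just above the head. Closing here.

Call:
play_rows:
  targets:
    - [[0.3,0,0,0,0,0,0],[0.4,0,0,0,0,0,0],[0.5,0,0,0,0,0,0],[0.6,0,0,0,0,0,0],[1,0,0,0,0,0,0],[1,0,0,0,0,0,0],[1,0,0,0,0,0,0],[1,0,0,0,0,0,0],[1,0,0,0,0,0,0],[1,0,0,0,0,0,0]]

```text
time_s: 34.28
tcp_pos: [0.5003, 0.292, 0.0479]
orientation: [0.996, -0.094, 0.0, -0.0]
wrist_force: [-0.8, 0.6, 4.5]
opening: 0.0428
```

Call:
play_rows:
  targets:
    - [[1,0,0,-2,0,0,0],[1,0,0,-6,0,0,0],[1,0,0,-13,0,0,0],[1,0,0,-23,0,0,0],[1,0,0,-36,0,0,0],[1,0,0,-50,0,0,0],[1,0,0,-64,0,0,0],[1,0,0,-76,0,0,0],[1,0,0,-84,0,0,0],[1,0,0,-86,0,0,0]]

```text
time_s: 35.12
tcp_pos: [0.5009, 0.2923, 0.1358]
orientation: [0.996, -0.094, 0.001, -0.001]
wrist_force: [0.6, 0.4, -2.1]
opening: 0.0425
```

```bash
python3 go.py .5173 -.0857 .135 0
```

```text
shift [ 86.9 368.3   0.4] turn [ -0.08  -0.17 -10.8 ]
t 35.1167 tcp [0.5009 0.2923 0.1358] F [ 0.59  0.39 -2.13] open 0.0425 j6 0.58
```

Holding firmly. Carrying at a moderate pace.

Call:
play_rows:
  targets:
    - [[1,2,6,0,0,0,0],[1,5,19,0,0,0,-0.5],[1,9,39,0,0,0,-1],[1,15,63,0,0,0,-2],[1,21,89,0,0,0,-3],[1,28,116,0,0,0,-4],[1,35,143,0,0,0,-5],[1,41,170,0,0,0,-6],[1,48,197,0,0,0,-7],[1,54,224,0,0,0,-8]]

```text
time_s: 35.95
tcp_pos: [0.5104, 0.06, 0.1329]
orientation: [1.0, -0.024, -0.001, 0.0]
wrist_force: [1.2, -0.8, -2.5]
opening: 0.0426
```

```bash
python3 go.py .5173 -.0857 .135 0
```

```text
shift [ 13.9 145.2  -2.1] turn [ 0.01  0.09 -2.76]
t 35.95 tcp [0.5104 0.06   0.1329] F [ 1.24 -0.83 -2.45] open 0.0426 j6 0.02
```

Call:
play_rows:
  targets:
    - [[1,3,26,-1,0,0,-1],[1,6,52,-1,0,0,-2],[1,9,78,-1,0,0,-2.8],[1,11,102,-1,0,0,-2.8],[1,13,121,-1,0,0,-2.8],[1,13,134,-1,0,0,-2.8],[1,13,141,-1,0,0,-2.8],[1,13,143,-1,0,0,-2.8],[1,13,143,-1,0,0,-2.8],[1,13,143,-1,0,0,-2.8]]

```text
time_s: 36.78
tcp_pos: [0.517, -0.0808, 0.1346]
orientation: [1.0, 0.0, -0.0, -0.0]
wrist_force: [0.4, -0.2, -2.2]
opening: 0.0427
```

```bash
python3 go.py .5173 -.0857 .045 0
```

```text
shift [ 0.4  4.9 89.6] turn [-0.02  0.02  0.03]
t 36.7833 tcp [ 0.517  -0.0808  0.1346] F [ 0.35 -0.25 -2.22] open 0.0427 j6 -0.3
```

Call:
play_rows:
  targets:
    - [[1,0,2,5,0,0,0],[1,0,4,16,0,0,0],[1,0,4,30,0,0,0],[1,0,4,44,0,0,0],[1,0,4,57,0,0,0],[1,0,4,68,0,0,0],[1,0,4,76,0,0,0],[1,0,4,82,0,0,0],[1,0,4,86,0,0,0],[1,0,4,86,0,0,0]]

```text
time_s: 37.62
tcp_pos: [0.5168, -0.0853, 0.0481]
orientation: [1.0, 0.0, -0.0, -0.0]
wrist_force: [-0.5, 0.1, -2.6]
opening: 0.0426
```

```bash
python3 go.py .5173 -.0857 .045 0
```

```text
shift [0.5 0.4 3.1] turn [-0.02  0.06  0.02]
t 37.6167 tcp [ 0.5168 -0.0853  0.0481] F [-0.46  0.06 -2.59] open 0.0426 j6 -0.31
```

Call:
play_rows:
  targets:
    - [[1,0,0,1,0,0,0],[1,0,0,2,0,0,0],[1,0,0,3,0,0,0],[1,0,0,3.5,0,0,0],[1,0,0,3.5,0,0,0],[1,0,0,3.5,0,0,0],[0,0,0,3.5,0,0,0],[0,0,0,3.5,0,0,0],[0,0,0,3.5,0,0,0],[0,0,0,3.5,0,0,0]]

```text
time_s: 38.45
tcp_pos: [0.5173, -0.0857, 0.0454]
orientation: [1.0, -0.0, 0.0, 0.0]
wrist_force: [-0.2, -0.2, 0.4]
opening: 0.0851
```

Call:
play_rows:
  targets:
    - [[0,0,0,-3,0,0,0],[0,0,0,-12,0,0,0],[0,0,0,-30,0,0,0],[0,0,0,-60,0,0,0],[0,0,0,-90,0,0,0],[0,0,0,-115,0,0,0],[0,0,-30,-120,0,0,0],[0,0,-65,-120,0,0,0],[0,0,-100,-120,0,0,0],[0,0,-135,-120,0,0,0]]

```text
time_s: 39.28
tcp_pos: [0.5172, 0.0505, 0.1665]
orientation: [1.0, -0.001, 0.001, 0.0]
wrist_force: [1.0, 0.4, -0.6]
opening: 0.0854
```

Call:
play_rows:
  targets:
    - [[0,0,-35,0,0,0,0],[0,0,-70,0,0,0,0],[0,0,-105,0,0,0,0],[0,0,-140,0,0,0,0],[0,0,-170,0,0,0,0],[0,0,-190,0,0,0,0],[0,0,-200,0,0,0,0],[0,0,-200,0,0,0,0],[0,0,-200,0,0,0,0],[0,0,-200,0,0,0,0]]

```text
time_s: 40.12
tcp_pos: [0.5173, 0.248, 0.1654]
orientation: [1.0, -0.001, 0.0, 0.0]
wrist_force: [0.0, -0.8, -0.1]
opening: 0.0856
```

```bash
python3 - <<'E'
from h import *
t=cam("top"); s=cam("side")
a=cv2.resize(t["img"][155:220,320:480],None,fx=5,fy=5,interpolation=cv2.INTER_CUBIC)
b=cv2.resize(s["img"][60:210,290:430],None,fx=1.8,fy=1.8,interpolation=cv2.INTER_CUBIC); b=cv2.copyMakeBorder(b,0,0,0,800-b.shape[1],0)
cv2.imwrite("pics/f.png",cv2.vconcat([a,b]))
for n,y,z in(("mill",.114,.11),("pot",.038,.076),("shaker",-.038,.100),("salt",-.114,.085)):
    P=[[.5173,-.1997+y,z]]; print(n,"top px",((proj(t,P)[0]-[320,155])*5+2).round(),"side px",((proj(s,P)[0]-[290,60])*1.8+[0,325]).round())
E
```

```text
mill top px [165. 141.] side px [ 81. 483.]
pot top px [324. 153.] side px [111. 468.]
shaker top px [499. 145.] side px [142. 421.]
salt top px [656. 151.] side px [167. 400.]
```

View pics/f.png

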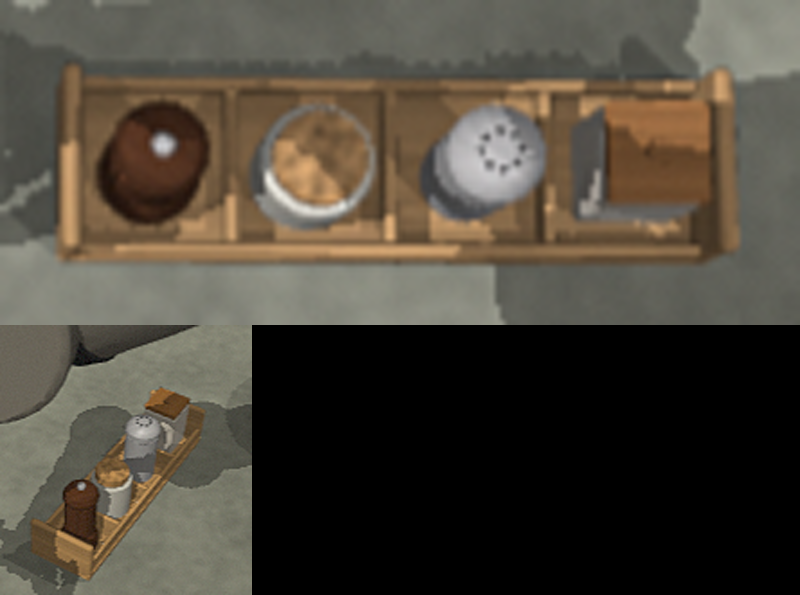

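All four tops are within about 5 crop px (2–3 mm) of where a centred container would appear: mill (163,145), pot (321,152), shaker (501,149), salt box (659,150). The side view shows all four upright. Handing in.

```bash
python3 -c "
from workcell import job
print(job.finish_job())"
```

```text
the job is handed in; nothing more can be done
None
```

I moved all four containers into the wooden rack in their original order, left to right: mill, pot, shaker, salt box. I handed the job in at about 40 s of the 112 s allowed; no verdict was reported.

**Last checks:** In the final top picture each container's top was within about 3 mm of its bay's centre; the limit is 18 mm. The side picture showed all four upright. The gripper was open and about 0.3 m away, and the wrist force read near zero.

**What disagreed along the way:**
- **Fingertips:** Partly closed, they appeared to be about 14 mm behind the TCP, not 14 mm ahead as described.
- **Pot:** At the described height the fingers gripped the cork. A second try, 7 mm lower, pressed on the pot's shoulder with about 12.5 N. I set the pot back and gripped the body at TCP 0.035 m, where the opening read 52.5 mm.
- **Mill:** I gripped it lower than described too, and regripped once. The opening still read about 42.5 mm on the 40 mm barrel, so the pads may have touched the flare under the head. It lifted and set down without slipping.

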